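# Unstack the slide mailers into their out-trays

### The job

The slide mailers have come in as two crosswise stacks of two. Take the stacks apart, always the upper mailer off before the lower one is moved, and lay each mailer gently (not dropped), flat and label up, in the tray of its own colour, lengthwise and fully inside the rim. Keep the mailers level on the way, and do not shift or knock over the beaker and the jar standing among them.

Things in the scene. Friction and masses are not known exactly. Their poses are not given: they have to be found in the camera images.
- red_mailer: Red mailer: a closed slide mailer, a plain solid box with a small blank white label on its lid, 84 (own x) x 34 (own y) x 26 mm high, 60 g, plastic; origin at the centre of its underside, z up. Alike but for colour. At the start it lies flat on the worktop under another mailer, which lies across it.
- blue_mailer: Blue mailer: a closed slide mailer, a plain solid box with a small blank white label on its lid, 84 (own x) x 34 (own y) x 26 mm high, 60 g, plastic; origin at the centre of its underside, z up. Alike but for colour. At the start it lies flat on the worktop under another mailer, which lies across it.
- green_mailer: Green mailer: a closed slide mailer, a plain solid box with a small blank white label on its lid, 84 (own x) x 34 (own y) x 26 mm high, 60 g, plastic; origin at the centre of its underside, z up. Alike but for colour. At the start it lies flat across the middle of another mailer, so its underside is 26 mm above the worktop.
- yellow_mailer: Yellow mailer: a closed slide mailer, a plain solid box with a small blank white label on its lid, 84 (own x) x 34 (own y) x 26 mm high, 60 g, plastic; origin at the centre of its underside, z up. Alike but for colour. At the start it lies flat across the middle of another mailer, so its underside is 26 mm above the worktop.
- red_tray: Red tray: a shallow open tray fixed to the worktop, outside 112 (own x) x 62 (own y) x 6 mm high, inside 104 x 54 mm, walls 4 mm; origin at the centre of its underside, floor 2 mm above it, z up; place of the red mailer, lengthwise along its own x (either way round), with about 10 mm to spare on each side
- blue_tray: Blue tray: a shallow open tray fixed to the worktop, outside 112 (own x) x 62 (own y) x 6 mm high, inside 104 x 54 mm, walls 4 mm; origin at the centre of its underside, floor 2 mm above it, z up; place of the blue mailer, lengthwise along its own x (either way round), with about 10 mm to spare on each side
- green_tray: Green tray: a shallow open tray fixed to the worktop, outside 112 (own x) x 62 (own y) x 6 mm high, inside 104 x 54 mm, walls 4 mm; origin at the centre of its underside, floor 2 mm above it, z up; place of the green mailer, lengthwise along its own x (either way round), with about 10 mm to spare on each side
- yellow_tray: Yellow tray: a shallow open tray fixed to the worktop, outside 112 (own x) x 62 (own y) x 6 mm high, inside 104 x 54 mm, walls 4 mm; origin at the centre of its underside, floor 2 mm above it, z up; place of the yellow mailer, lengthwise along its own x (either way round), with about 10 mm to spare on each side
- beaker: small empty clear beaker, 46 mm across, 58 mm high, 65 g, standing loose on the worktop; origin at the centre of its underside; stays where it is
- specimen_jar: small translucent jar with white lid, 43 mm across, 48 mm high, 50 g, standing loose on the worktop; origin at the centre of its underside; stays where it is
Not all that is in view belongs to the job. Of the things that look like the blue_tray, the largest one is meant.

How it is judged:
At the end, for the whole second after the job is handed in: Each of the four mailers lies flat and right way up on the floor of the tray of its own colour (centres within 15 mm, long axes within 0.3 rad, underside less than 4.5 mm above the tray's), let go and at rest; beaker and jar stand upright within 30 mm of where they were (horizontal distance between red_mailer and red_tray below 0.015 m and angle between the x axis of red_mailer and the x axis of red_tray, either way round below 0.3 rad and z of red_mailer in the frame of red_tray below 0.0045 m and angle between each of red_mailer, blue_mailer, green_mailer, yellow_mailer's own z axis and vertical below 0.08 rad and linear speed of each of red_mailer, blue_mailer, green_mailer, yellow_mailer below 0.01 m/s and contact force between red_mailer and red_tray above 0.1 N and horizontal distance between blue_mailer and blue_tray below 0.015 m and angle between the x axis of blue_mailer and the x axis of blue_tray, either way round below 0.3 rad and z of blue_mailer in the frame of blue_tray below 0.0045 m and contact force between blue_mailer and blue_tray above 0.1 N and horizontal distance between green_mailer and green_tray below 0.015 m and angle between the x axis of green_mailer and the x axis of green_tray, either way round below 0.3 rad and z of green_mailer in the frame of green_tray below 0.0045 m and contact force between green_mailer and green_tray above 0.1 N and horizontal distance between yellow_mailer and yellow_tray below 0.015 m and angle between the x axis of yellow_mailer and the x axis of yellow_tray, either way round below 0.3 rad and z of yellow_mailer in the frame of yellow_tray below 0.0045 m and contact force between yellow_mailer and yellow_tray above 0.1 N and distance of each of beaker, specimen_jar from where it was at the start of the episode below 0.03 m and angle between each of beaker, specimen_jar's own z axis and vertical below 0.1 rad); the robot touches nothing.
It fails at once if a lower mailer is shifted or lifted more than 40 mm while an upper one still lies on it ((distance of red_mailer from where it was at the start of the episode above 0.04 m and contact force between red_mailer and green_mailer above 0.05 N and horizontal distance between red_mailer and green_mailer below 0.05 m) or (distance of red_mailer from where it was at the start of the episode above 0.04 m and contact force between red_mailer and yellow_mailer above 0.05 N and horizontal distance between red_mailer and yellow_mailer below 0.05 m) or (distance of blue_mailer from where it was at the start of the episode above 0.04 m and contact force between blue_mailer and green_mailer above 0.05 N and horizontal distance between blue_mailer and green_mailer below 0.05 m) or (distance of blue_mailer from where it was at the start of the episode above 0.04 m and contact force between blue_mailer and yellow_mailer above 0.05 N and horizontal distance between blue_mailer and yellow_mailer below 0.05 m)).
It fails at once if a mailer is tipped on its side or over (angle between any of red_mailer, blue_mailer, green_mailer, yellow_mailer's own z axis and vertical above 0.8 rad).
It fails at once if a mailer is dropped into its tray (it comes down faster than 0.7 m/s, a fall of 25 mm or more) ((linear speed of red_mailer above 0.7 m/s and horizontal distance between red_mailer and red_tray below 0.04 m and z of red_mailer in the frame of red_tray below 0.02 m) or (linear speed of blue_mailer above 0.7 m/s and horizontal distance between blue_mailer and blue_tray below 0.04 m and z of blue_mailer in the frame of blue_tray below 0.02 m) or (linear speed of green_mailer above 0.7 m/s and horizontal distance between green_mailer and green_tray below 0.04 m and z of green_mailer in the frame of green_tray below 0.02 m) or (linear speed of yellow_mailer above 0.7 m/s and horizontal distance between yellow_mailer and yellow_tray below 0.04 m and z of yellow_mailer in the frame of yellow_tray below 0.02 m)).
It fails at once if the beaker is knocked over or pushed more than 30 mm (distance of beaker from where it was at the start of the episode above 0.03 m or angle between beaker's own z axis and vertical above 0.4 rad).
It fails at once if the jar is knocked over or pushed more than 30 mm (distance of specimen_jar from where it was at the start of the episode above 0.03 m or angle between specimen_jar's own z axis and vertical above 0.4 rad).
It also fails if it takes over 96 s, if anything falls off the work surface, if the arm or the gripper's body presses on something with over 40 N, if the wrist force passes 120 N, or if a joint passes its speed limit or range.

### The arm

A 6-joint arm with a two-finger parallel gripper is mounted at the origin on a cart in front of the work surface, level with it; the furniture and walls round the work are solid. World frame = base frame: x ahead of the robot, y to its left, z up, the work surface at z = 0. Lengths are in m, angles in rad, forces in N, time in s.
With the tool pointing down it reaches from about 0.275 to 0.725 m from the base axis. Payload 15.9 kg.
Tool frame: the origin (TCP) lies on the centre line of the jaws, within the pads' length; the fingertips stand 11 mm ahead of it and the grasp point (between the pads) lies 8 mm behind it; x points along the fingers, y is the direction in which the jaws open and shut, and the axes are right-handed (so a half turn about x gives the same grasp; the last joint's range is limited). The gripper opens to 85 mm and grips with 20 to 120 N. Pads are 22 mm wide; open, the fingers measure 114 mm over their backs; the gripper's body (76 mm by 85 mm) begins 54 mm behind the grasp point. The pads swing forward as they close: fully open they stand 13 mm farther back than shut.
Start: joints at [-1.207, 0.213, -0.034, 1.323, 0, 1.571], TCP at [0.178, -0.467, 0.242] pointing down, gripper open.
Joint ranges: [-2.98, 2.98], [-0.74, 1.72], [-1.14, 1.35], [-2.1, 2.04], [-1.57, 1.44], [-3.14, 3.14]. Speed limits (rad/s): [1.89, 1.89, 2.39, 2.57, 3.14, 3.14].

### API

Orientations are given as a unit quaternion [x, y, z, w].
In Python, from cell import robot, imaging, spotter gives the robot as it stands. The module is installed in compiled form; this text tells all that it offers.
- The arm moves only by the shell command python3 -m creep 'ROWS' [FORCE]. ROWS is a JSON object of lists of equal length, an entry for each row: "grip": the finger opening in m, from 0 to 0.0854; "linear": the shift along the tool's x, y, z in m, a list of three; "turn": the turn, a rotation vector about the tool's x, y, z in rad, a list of three. In form: {"grip": [grip, ...], "linear": [[dx, dy, dz], ...], "turn": [[ax, ay, az], ...]}. A call has 1 to 20 rows; each row shifts and turns the commanded pose from where the row before left it, along the tool's axes as they then stand; what a row does not reach is not made up. A row lasts 1/10 s, in which the tool goes at most 50 mm and 8.59 degrees, less where a joint would pass 70% of its speed; a pose out of reach is approached as far as the arm can. A call is refused whole if a number of a shift passes 0.05 or a number of a turn 0.15, either way. A call with a gripper value outside its range is refused whole. The fingers move at their own pace and stop on an object; FORCE is the grip in N (left out, the last holds). Time passes only in rows, so rows that do not move let the fingers close. It gives the time, the measured TCP pose, the force and the opening at its end, in the units of the state.
- robot.observe(): the state, without advancing time (a new reading comes with each control period).
- imaging.snapshot(name): name is "side" or "top" or "wrist"; returns the picture (400x640x3 uint8, red, green, blue); there is no depth.
- imaging.camera_info(name): a dict with "intrinsics" (3x3 intrinsics, pixels), "k1" (the pictures are not rectified: a ray, as slopes to the right and down, at radius r is drawn at 1 + k1 r^2 times it, then the intrinsics apply), "rvec" (rotation vector, rad) and "tvec" (3), from world to camera coordinates, as OpenCV has them. Camera axes: x right, y down, z forward; pixel columns grow to the right and rows downward; lengths in m; the calibration is good to about 2 mm. A picture is of the moment at which its call begins: read the wrist's pose just before it. camera_info takes no time and is no camera call; for the wrist camera it gives the pose at the moment of the call.
- robot.hand_in(): hands the job in, once; it reports no verdict.
Trained networks look in the newest picture that a camera, given by its name, has taken for a name from the list of things; names that differ only in an ending like _2 or _b are one class to them, and where a whole thing is asked for, a point or a joint stands for the part that bears it (a point fixed in the world has none). Each returns a list of dicts, best first, with "confidence" (0 to 1); they miss things now and then, are a little off and sometimes report something else, mostly with a low value. They report only what shows in the picture. A call takes as long as a camera call. They do not tell look-alikes from the thing itself.
- spotter.find_in(target, camera): "box" ([left, top, width, height] in pixels, round what is visible of it).
- spotter.pinpoint(target, camera): "uv" ([column, row] in pixels: a listed point, or the origin of a listed thing).
The state is a dict: "clock": time; "joints": joint angles; "joint_vel": joint speeds; "effort": joint torques, N m; "ee_pos": TCP position; "tcp_rot": TCP orientation; "ft_force": force on the tool from outside, world axes, zero at the start; "torque": the same for the moment, N m; "width": opening from 0.0 (shut) to 1.0 (fully open).
Only numpy, scipy, OpenCV 4.12 (cv2) and the standard library are available. Lean on these libraries where they do the work, as an engineer would, in place of code of your own. Each camera call takes 0.05 s, during which the arm holds its last target. There are 200 camera calls.

## Working session

There is one attempt and no reset: what is moved stays moved. The work goes in short steps, Python scripts to look and compute and a shell command to move; the robot and the scene stay as the last step left them, time stands still between calls to the robot, and variables do not carry over. Pictures are saved under pics/ and viewed, about 12 in all and at most 16, crops included, and the job is handed in when it is done.

```bash
mkdir -p pics; cat > h.py <<'E'
import numpy as np, cv2
from cell import robot, imaging, spotter
from scipy.spatial.transform import Rotation as R
def save(name,f):
    im=imaging.snapshot(name); cv2.imwrite('pics/'+f,im[:,:,::-1]); return im
def ray(cam,uv,info=None):
    c=info or imaging.camera_info(cam); K=np.array(c['intrinsics'])
    d=np.array([c['k1'],0,0,0,0],float)
    p=cv2.undistortPoints(np.array([[uv]],float),K,d)[0,0]
    Rm=cv2.Rodrigues(np.array(c['rvec'],float))[0]; t=np.array(c['tvec'],float)
    return -Rm.T@t, Rm.T@np.array([p[0],p[1],1])
def plane(cam,uv,z,info=None):
    o,d=ray(cam,uv,info); return (o+d*(z-o[2])/d[2])
E
python3 - <<'E'
from h import *
np.set_printoptions(precision=4,suppress=True)
s=robot.observe(); print(s['ee_pos'],s['tcp_rot'],s['clock'],s['width'])
for c in('top','side'):
    save(c,c+'1.png'); o,d=ray(c,(320,200)); print(c,o,d)
    for n in 'red_mailer blue_mailer green_mailer yellow_mailer red_tray blue_tray green_tray yellow_tray beaker specimen_jar'.split():
        z=.026 if n[0] in'gy' and 'mail' in n else 0
        print(c,n,[(np.round(q['uv']),round(q['confidence'],2),np.round(plane(c,q['uv'],z)[:2],3)) for q in spotter.pinpoint(n,c)[:3]])
E
```

```text
[ 0.1778 -0.467   0.2418] [-0.6954 -0.1283  0.6955 -0.1275] 0.0 0.9997799021606277
top [0.4903 0.0869 1.1344] [ 0.0319 -0.0166 -0.9995]
top red_mailer [(array([312., 228.]), 0.72, array([0.451, 0.089]))]
top blue_mailer [(array([383., 223.]), 0.48, array([ 0.463, -0.1  ]))]
top green_mailer [(array([388., 220.]), 0.76, array([ 0.473, -0.111]))]
top yellow_mailer [(array([311., 226.]), 0.86, array([0.457, 0.093]))]
top red_tray [(array([449., 228.]), 0.98, array([ 0.449, -0.278]))]
top blue_tray [(array([180., 250.]), 0.91, array([0.397, 0.441])), (array([234., 234.]), 0.8, array([0.438, 0.299])), (array([252., 132.]), 0.77, array([0.711, 0.251]))]
top green_tray [(array([383., 223.]), 0.74, array([ 0.464, -0.102])), (array([241., 178.]), 0.59, array([0.586, 0.28 ]))]
top yellow_tray [(array([439., 174.]), 0.71, array([ 0.595, -0.254])), (array([309., 227.]), 0.2, array([0.455, 0.099])), (array([382., 226.]), 0.19, array([ 0.456, -0.1  ]))]
top beaker [(array([315., 151.]), 0.49, array([0.66 , 0.081]))]
top specimen_jar [(array([366., 164.]), 0.54, array([ 0.624, -0.057]))]
side [ 0.7
[... 315 characters left out ...]
[0.445, 0.095]))]
side red_tray [(array([244., 287.]), 0.62, array([ 0.449, -0.284]))]
side blue_tray [(array([374., 176.]), 0.73, array([0.704, 0.24 ])), (array([309., 126.]), 0.71, array([0.402, 0.418])), (array([309., 148.]), 0.64, array([0.443, 0.3  ]))]
side green_tray []
side yellow_tray [(array([292., 290.]), 0.82, array([ 0.579, -0.254]))]
side beaker [(array([350., 205.]), 0.59, array([0.66 , 0.087])), (array([329., 237.]), 0.57, array([ 0.628, -0.053])), (array([294., 291.]), 0.19, array([ 0.587, -0.255]))]
side specimen_jar [(array([330., 238.]), 0.52, array([ 0.631, -0.054])), (array([293., 193.]), 0.31, array([0.461, 0.08 ])), (array([274., 238.]), 0.2, array([ 0.467, -0.11 ]))]
```

```bash
python3 - <<'E'
import cv2
a=cv2.imread('pics/top1.png'); cv2.imwrite('pics/top1c.png',cv2.resize(a[90:310,150:480],(800,533),interpolation=cv2.INTER_CUBIC))
E
```

```text
(no output)
```

View pics/top1c.png

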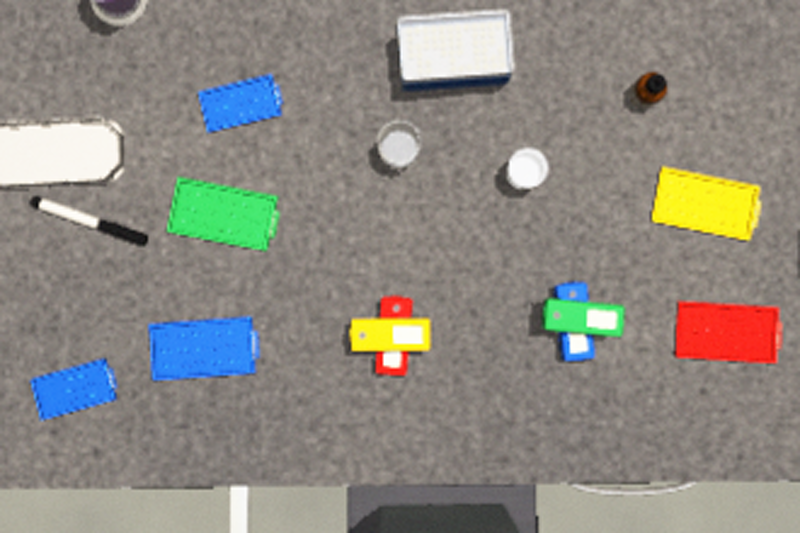

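View pics/side1.png

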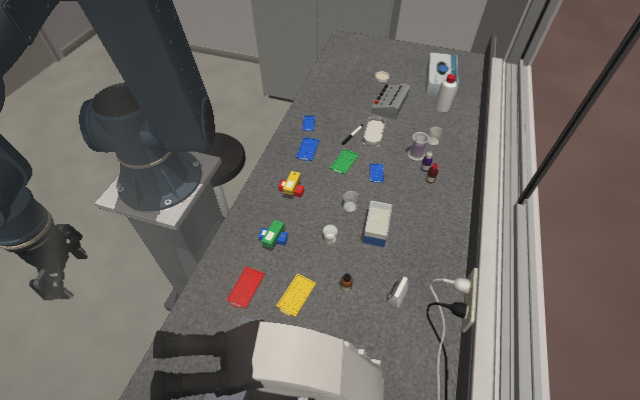

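The top picture (crop scale 2.424, offset 150,90) shows green across blue at (388,221) and yellow across red at (311,228). The large blue tray is at (234,234), with two smaller decoys at (180,250) and (249,133). The other trays are green (242,178), yellow (441,174) and red (450,227). The beaker is at (315,150) and the jar at (367,160).

Next I'll segment by colour to get the poses.

```bash
cat > seg.py <<'E'
from h import *
H={'red':[(0,6),(174,180)],'yellow':[(24,34)],'green':[(55,78)],'blue':[(100,118)]}
def blobs(im,col,minA=60):
    hsv=cv2.cvtColor(im,cv2.COLOR_RGB2HSV); m=0
    for a,b in H[col]: m=m|cv2.inRange(hsv,(a,130,90),(b,255,255))
    cs=cv2.findContours(m,cv2.RETR_EXTERNAL,cv2.CHAIN_APPROX_NONE)[0]
    return [c[:,0,:].astype(float) for c in cs if cv2.contourArea(c)>minA]
def rect(cam,c,z,info=None):
    w=np.array([plane(cam,p,z,info)[:2] for p in c])
    (x,y),(a,b),ang=cv2.minAreaRect((w*1000).astype(np.float32))
    if a<b: a,b,ang=b,a,ang+90
    ang=(ang+90)%180-90
    return round(x/1000,4),round(y/1000,4),round(a),round(b),round(np.radians(ang),3)
E
python3 - <<'E'
from seg import *
im=cv2.imread('pics/top1.png')[:,:,::-1].copy()
for c in H:
  for b in blobs(im,c,20):
    print(c,b.mean(0).round(),len(b),'z.052',rect('top',b,.052),'z.026',rect('top',b,.026),'z.004',rect('top',b,.004))
s=robot.observe(); print(R.from_quat(s['tcp_rot']).as_matrix().round(3))
o,d=ray('wrist',(320,200)); print(o,d)
E
```

```text
red [311. 240.] 51 z.052 (0.4241, 0.0912, 33, 23, np.float64(1.564)) z.026 (0.4225, 0.0913, 34, 23, np.float64(1.564)) z.004 (0.4212, 0.0914, 35, 24, np.float64(1.564))
red [450. 227.] 126 z.052 (0.4543, -0.2657, 113, 61, np.float64(1.503)) z.026 (0.4535, -0.2742, 115, 62, np.float64(1.503)) z.004 (0.4527, -0.2814, 118, 63, np.float64(1.503))
red [313. 216.] 39 z.052 (0.484, 0.0883, 33, 20, np.float64(1.564)) z.026 (0.4838, 0.0883, 34, 21, np.float64(1.564)) z.004 (0.4837, 0.0884, 35, 21, np.float64(1.564))
red [113. 161.] 21 z.052 (0.6283, 0.5955, 20, 13, np.float64(1.568)) z.026 (0.6316, 0.6077, 21, 13, np.float64(1.568)) z.004 (0.6344, 0.618, 21, 13, np.float64(1.568))
red [565. 136.] 22 z.052 (0.6885, -0.5728, 27, 13, np.float64(0.293)) z.026 (0.6933, -0.5886, 28, 13, np.float64(0.293)) z.004 (0.6973, -0.602, 28, 13, np.float64(0.293))
red [235.  55.] 24 z.052 (0.9021, 0.2871, 21, 21, np.float64(0.002)) z.026 (0.912, 0.2919, 22, 21, np.float64(0.002)) z.004 (0.9204, 0.296, 22, 22, np.float64(0.002))
red [46. 48.] 25 z.052 (0.9185, 0.7693, 33, 11, np.float64(0.922)) z.026 (0.9288,
[... 1079 characters left out ...]
379, 88, 47, np.float64(-1.31))
blue [387. 233.] 59 z.052 (0.4406, -0.1024, 36, 28, np.float64(1.564)) z.026 (0.4394, -0.107, 37, 29, np.float64(1.564)) z.004 (0.4384, -0.1108, 38, 29, np.float64(1.564))Traceback (most recent call last):
  File "<stdin>", line 5, in <module>
  File "seg.py", line 9, in rect
    w=np.array([plane(cam,p,z,info)[:2] for p in c])
                ~~~~~^^^^^^^^^^^^^^
  File "h.py", line 13, in plane
    o,d=ray(cam,uv,info); return (o+d*(z-o[2])/d[2])
        ~~~^^^^^^^^^^^^^
  File "h.py", line 7, in ray
    c=info or imaging.camera_info(cam); K=np.array(c['intrinsics'])
              ~~~~~~~~~~~~~~~~~~~^^^^^
ValueError: time passes only in moves, steps and waits
```

```bash
python3 - <<'E'
from seg import *
im=cv2.imread('pics/top1.png')[:,:,::-1].copy(); I=imaging.camera_info('top')
for b in blobs(im,'blue',20):
    if len(b)>20: print(b.mean(0).round(),len(b),'z.026',rect('top',b,.026,I),'z.004',rect('top',b,.004,I))
s=robot.observe(); print(R.from_quat(s['tcp_rot']).as_matrix().round(3))
I=imaging.camera_info('wrist');print(ray('wrist',(320,200),I))
E
cat > plan.py <<'E'
# plan.py x y z jawangle : current pose -> world & tool-frame move (turn first, then shift)
import sys
from h import *
np.set_printoptions(precision=4,suppress=True)
x,y,z,a=map(float,sys.argv[1:5]); s=robot.observe()
T=R.from_quat(s['tcp_rot']); M=T.as_matrix()
xd=np.array([0,0,-1.]); 
best=None
for k in (0,np.pi):
    j=np.array([np.cos(a+k),np.sin(a+k),0]); G=np.stack([xd,j,np.cross(xd,j)],1)
    rv=(T.inv()*R.from_matrix(G)).as_rotvec()
    print('turn',rv,'linear after turn',G.T@(np.array([x,y,z])-s['ee_pos']),'before',M.T@(np.array([x,y,z])-s['ee_pos']))
print(np.array(s['joints']),'ee',np.array(s['ee_pos']),'w',s['width'],'t',s['clock'])
E
python3 plan.py .471 -.111 .045 -.097
```

```text
[180. 250.] 92 z.026 (0.3978, 0.4311, 86, 46, np.float64(-1.31)) z.004 (0.396, 0.4379, 88, 47, np.float64(-1.31))
[387. 233.] 59 z.026 (0.4394, -0.107, 37, 29, np.float64(1.564)) z.004 (0.4384, -0.1108, 38, 29, np.float64(1.564))
[236. 233.] 150 z.026 (0.4399, 0.2933, 116, 61, np.float64(-1.505)) z.004 (0.4389, 0.2974, 118, 62, np.float64(-1.505))
[386. 210.] 34 z.026 (0.4998, -0.1038, 34, 18, np.float64(1.565)) z.004 (0.4999, -0.1075, 35, 19, np.float64(1.565))
[249. 132.] 94 z.026 (0.7056, 0.2547, 85, 46, np.float64(-1.325)) z.004 (0.7099, 0.2581, 86, 47, np.float64(-1.325))
[ 2. 70.] 35 z.026 (0.8703, 0.8952, 42, 15, np.float64(0.026)) z.004 (0.8779, 0.9113, 43, 16, np.float64(0.026))
[[-0.     0.356 -0.935]
 [-0.    -0.935 -0.356]
 [-1.     0.     0.   ]]
(array([ 0.25709816, -0.43747859,  0.37432153]), array([-0.29350042, -0.1298407 , -0.94728178]))
turn [-1.11  0.    0.  ] linear after turn [ 0.1973  0.2572 -0.383 ] before [ 0.1973 -0.2286 -0.4007]
turn [ 2.0316  0.     -0.    ] linear after turn [ 0.1973 -0.2572  0.383 ] before [ 0.1973 -0.2286 -0.4007]
[-1.207   0.2129 -0.0344  1.3235 -0.      1.5708] ee [ 0.1779 -0.4673  0.2423] w 1.0038008346791358 t 1.1
```

```bash
python3 -m creep '{"grip":[0.0854,0.0854,0.0854,0.0854,0.0854,0.0854,0.0854,0.0854,0.0854,0.0854,0.0854,0.0854,0.0854,0.0854,0.0854,0.0854,0.0854,0.0854,0.0854,0.0854],"linear":[[0.005,0,0],[0.005,0,0],[0.005,0,0],[0.005,0,0],[0.005,0,0],[0.005,0,0],[0.005,0,0],[0.005,0,0],[0,0.021,-0.032],[0,0.021,-0.032],[0,0.021,-0.032],[0,0.021,-0.032],[0,0.021,-0.032],[0,0.021,-0.032],[0,0.021,-0.032],[0,0.021,-0.032],[0,0.021,-0.032],[0,0.021,-0.032],[0,0.021,-0.032],[0,0.021,-0.032]],"turn":[[-0.139,0,0],[-0.139,0,0],[-0.139,0,0],[-0.139,0,0],[-0.139,0,0],[-0.139,0,0],[-0.139,0,0],[-0.139,0,0],[0,0,0],[0,0,0],[0,0,0],[0,0,0],[0,0,0],[0,0,0],[0,0,0],[0,0,0],[0,0,0],[0,0,0],[0,0,0],[0,0,0]]}' 30
python3 plan.py .471 -.111 .045 -.097
python3 -c "
from h import *
save('wrist','w1.png')"
```

```text
clock: 3.1
ee_pos: [0.466, -0.1074, 0.2024]
tcp_rot: [0.523, 0.476, -0.523, 0.476]
ft_force: [0.2, -1.4, 0.6]
width: 0.996
turn [ 0.0021  0.0001 -0.0003] linear after turn [0.1574 0.0053 0.0031] before [0.1574 0.0052 0.0031]
turn [-3.1395  0.0005  0.0001] linear after turn [ 0.1574 -0.0053 -0.0031] before [0.1574 0.0052 0.0031]
[-0.2266  0.1792 -0.1772  1.214  -0.      1.4391] ee [ 0.466  -0.1074  0.2024] w 0.995520293891728 t 3.1
```

View pics/w1.png

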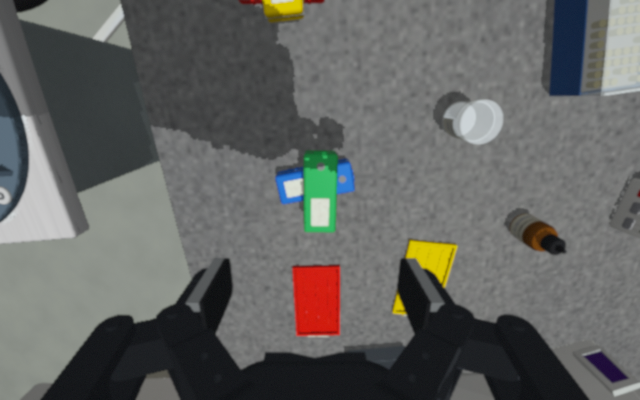

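The wrist picture shows green at (320,190) lying square to the jaws, blue below it at (316,180), and the red (317,300) and yellow (426,278) trays. I'll measure from here.

```bash
cat > wm.py <<'E'
import sys
from seg import *
def meas(cam,specs,f):
    I=imaging.camera_info(cam); im=save(cam,f)
    for col,z in specs:
        for b in blobs(im,col,80): print(cam,col,z,b.mean(0).round(),rect(cam,b,z,I))
if __name__=='__main__':
    meas(sys.argv[1],[(a.split(':')[0],float(a.split(':')[1])) for a in sys.argv[3:]],sys.argv[2])
E
python3 wm.py wrist w2.png green:.052 blue:.026 red:.004 yellow:.004
```

```text
wrist green 0.052 [317. 195.] (0.472, -0.1118, 84, 33, np.float64(1.476))
wrist blue 0.026 [287. 189.] (0.4411, -0.109, 38, 30, np.float64(-1.49))
wrist blue 0.026 [342. 181.] (0.5013, -0.1045, 38, 18, np.float64(1.5))
wrist red 0.004 [315. 302.] (0.4536, -0.2808, 115, 61, np.float64(1.504))
wrist red 0.004 [311.   3.] (0.4831, 0.0716, 18, 6, np.float64(-0.093))
wrist yellow 0.004 [397. 305.] (0.5625, -0.2915, 50, 22, np.float64(-1.281))
wrist yellow 0.004 [430. 259.] (0.6027, -0.2321, 64, 58, np.float64(-0.206))
wrist yellow 0.004 [280.  12.] (0.4519, 0.0666, 39, 22, np.float64(-0.098))
```

```bash
python3 -m creep '{"grip":[0.0854,0.0854,0.0854,0.0854,0.0854,0.0854,0.0854,0.0854,0.0854,0.025,0.025,0.025,0.025,0.025,0.025,0.025,0.025],"linear":[[0.02,0.003,0.002],[0.02,0.003,0.002],[0.02,0,0],[0.02,0,0],[0.02,0,0],[0.02,0,0],[0.02,0,0],[0.017,0,0],[0,0,0],[0,0,0],[0,0,0],[0,0,0],[0,0,0],[0,0,0],[0,0,0],[0,0,0],[0,0,0]],"turn":[[0,0,0],[0,0,0],[0,0,0],[0,0,0],[0,0,0],[0,0,0],[0,0,0],[0,0,0],[0,0,0],[0,0,0],[0,0,0],[0,0,0],[0,0,0],[0,0,0],[0,0,0],[0,0,0],[0,0,0]]}' 30
python3 plan.py .586 .278 .021 -.193
```

```text
clock: 4.9
ee_pos: [0.4713, -0.1136, 0.0461]
tcp_rot: [0.523, 0.475, -0.523, 0.476]
ft_force: [-1.3, 0.3, 8.5]
width: 0.389
turn [ 0.098   0.0002 -0.0013] linear after turn [ 0.0251  0.0375 -0.4063] before [ 0.0251  0.077  -0.4007]
turn [-3.0435  0.002   0.0004] linear after turn [ 0.0251 -0.0375  0.4063] before [ 0.0251  0.077  -0.4007]
[-0.2364  0.3115 -0.4273  0.8306 -0.0001  1.4293] ee [ 0.4713 -0.1136  0.0461] w 0.3889819570252426 t 4.9
```

```bash
python3 -m creep '{"grip":[0.025,0.025,0.025,0.025,0.025,0.025,0.025,0.025,0.025,0.025,0.025,0.025,0.025,0.025,0.025,0.025,0.025,0.025,0.025,0.025],"linear":[[-0.01,0,0],[-0.02,0,0],[-0.02,0,0],[-0.02,0,0],[0,0.003,-0.017],[0,0.0064,-0.033],[0,0.0064,-0.033],[0,0.0064,-0.033],[0,0.0064,-0.033],[0,0.0064,-0.033],[0,0.0064,-0.033],[0,0.0064,-0.033],[0,0.0064,-0.033],[0,0.0064,-0.033],[0,0.0064,-0.033],[0,0.0064,-0.033],[0,0.0036,-0.019],[0,0,0],[0,0,0],[0,0,0]],"turn":[[0,0,0],[0,0,0],[0,0,0],[0,0,0],[0,0,0],[0,0,0],[0,0,0],[0,0,0],[0,0,0],[0,0,0],[0,0,0],[0,0,0],[0,0,0],[0,0,0],[0,0,0],[0,0,0],[0,0,0],[0.098,0,0],[0,0,0],[0,0,0]]}' 30
python3 plan.py .586 .276 .022 -.193
python3 wm.py wrist w3.png green:.004 blue:.004 
python3 wm.py top t2.png blue:.026 yellow:.052
```

```text
clock: 6.9
ee_pos: [0.5852, 0.2762, 0.1158]
tcp_rot: [0.545, 0.45, -0.545, 0.45]
ft_force: [0.2, 0.0, -1.3]
width: 0.391
turn [ 0.0023 -0.     -0.0001] linear after turn [0.0938 0.0008 0.0001] before [0.0938 0.0008 0.0001]
turn [-3.1392  0.0002 -0.    ] linear after turn [ 0.0938 -0.0008 -0.0001] before [0.0938 0.0008 0.0001]
[ 0.441   0.5639  0.1583  1.1651 -0.0001  2.2025] ee [0.5852 0.2762 0.1158] w 0.39052082705660646 t 6.9
wrist green 0.004 [316. 231.] (0.5774, 0.227, 213, 64, np.float64(1.376))
wrist blue 0.004 [457. 193.] (0.7112, 0.2575, 85, 47, np.float64(-1.333))
wrist blue 0.004 [150. 204.] (0.4409, 0.2964, 115, 65, np.float64(-1.503))
wrist blue 0.004 [41. 53.] (0.398, 0.4378, 85, 49, np.float64(-1.302))
top blue 0.026 [387. 223.] (0.4667, -0.1059, 84, 37, np.float64(0.065))
top blue 0.026 [249. 132.] (0.7056, 0.2547, 85, 46, np.float64(-1.325))
top yellow 0.052 [310. 228.] (0.4547, 0.0936, 84, 33, np.float64(1.564))
top yellow 0.052 [441. 174.] (0.5916, -0.2455, 111, 60, np.float64(1.374))
```

View pics/w3.png

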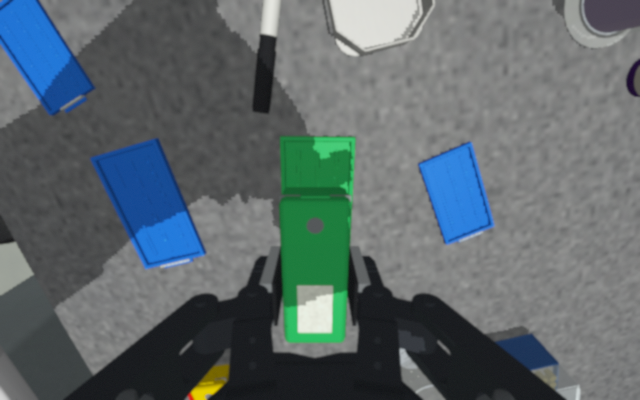

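The wrist view shows green held level over the green tray, whose far end shows at (318,165) and lines up with it. I'll lower it now.

```bash
python3 -m creep '{"grip":[0.025,0.025,0.025,0.025,0.025,0.025,0.025,0.025,0.025,0.06,0.06,0.06,0.06,0.06],"linear":[[0.01,0,0],[0.02,0,0],[0.02,0,0],[0.02,0,0],[0.012,0,0],[0.006,0,0],[0.004,0,0],[0,0,0],[0,0,0],[0,0,0],[0,0,0],[0,0,0],[0,0,0],[0,0,0]],"turn":[[0,0,0],[0,0,0],[0,0,0],[0,0,0],[0,0,0],[0,0,0],[0,0,0],[0,0,0],[0,0,0],[0,0,0],[0,0,0],[0,0,0],[0,0,0],[0,0,0]]}' 30
python3 plan.py .455 .095 .120 -.007
```

```text
clock: 8.4
ee_pos: [0.5853, 0.2764, 0.0233]
tcp_rot: [-0.546, -0.449, 0.546, -0.449]
ft_force: [-0.3, -0.1, -0.6]
width: 0.7
turn [-0.186  0.     0.   ] linear after turn [-0.0967 -0.129   0.1823] before [-0.0967 -0.0931  0.2031]
turn [ 2.9556  0.     -0.    ] linear after turn [-0.0967  0.129  -0.1823] before [-0.0967 -0.0931  0.2031]
[ 0.4413  0.6295  0.0254  0.9667 -0.      2.2051] ee [0.5853 0.2764 0.0233] w 0.7003881984676057 t 8.4
```

```bash
python3 -m creep '{"grip":[0.06,0.06,0.0854,0.0854,0.0854,0.0854,0.0854,0.0854,0.0854,0.0854,0.0854,0.0854,0.0854,0.0854,0.0854],"linear":[[-0.01,0,0],[-0.02,0,0],[-0.022,0,0],[-0.022,0,0],[-0.022,0,0],[0,-0.008,0.0114],[0,-0.0161,0.0228],[0,-0.0161,0.0228],[0,-0.0161,0.0228],[0,-0.0161,0.0228],[0,-0.0161,0.0228],[0,-0.0161,0.0228],[0,-0.0161,0.0228],[0,-0.008,0.0114],[0,0,0]],"turn":[[0,0,0],[0,0,0],[0,0,0],[-0.093,0,0],[-0.093,0,0],[0,0,0],[0,0,0],[0,0,0],[0,0,0],[0,0,0],[0,0,0],[0,0,0],[0,0,0],[0,0,0],[0,0,0]]}' 30
python3 wm.py wrist w4.png yellow:.052 red:.026 
python3 wm.py top t3.png green:.028 
python3 plan.py .455 .095 .046 -.007
```

```text
clock: 9.9
ee_pos: [0.4549, 0.0941, 0.12]
tcp_rot: [0.502, 0.498, -0.502, 0.498]
ft_force: [0.9, 0.4, 0.1]
width: 1.0
wrist yellow 0.052 [314. 217.] (0.4555, 0.0937, 87, 34, np.float64(1.569))
wrist red 0.026 [348. 212.] (0.4856, 0.0889, 40, 20, np.float64(-1.553))
wrist red 0.026 [274. 210.] (0.4236, 0.094, 39, 23, np.float64(1.534))
top green 0.028 [244. 179.] (0.5841, 0.2723, 115, 60, np.float64(1.377))
turn [-0.0003 -0.0004 -0.0011] linear after turn [ 0.0738 -0.0011  0.0004] before [ 0.0738 -0.0012  0.0004]
turn [ 3.1413 -0.0018  0.0007] linear after turn [ 0.0738  0.0011 -0.0004] before [ 0.0738 -0.0012  0.0004]
[ 0.206   0.2037 -0.3636  1.0022  0.0002  1.7841] ee [0.4561 0.0954 0.1198] w 1.0038249582306666 t 10.0
```

View pics/w4.png

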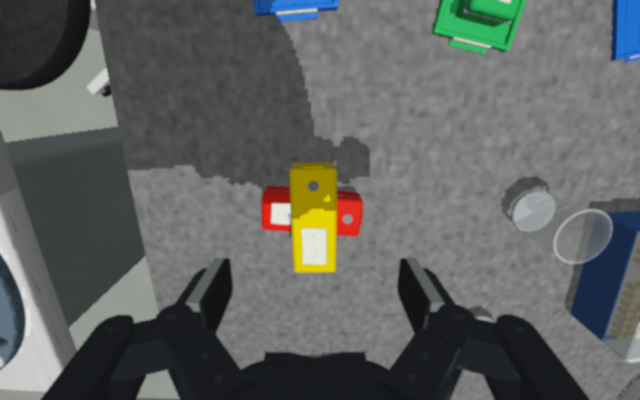

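Yellow is at (314,217), centred between the jaws, with red at (311,211) beneath it; green shows in its tray at (488,8). I'll descend and grip.

```bash
python3 -m creep '{"grip":[0.0854,0.0854,0.0854,0.0854,0.0854,0.0854,0.025,0.025,0.025,0.025,0.025,0.025,0.025],"linear":[[0.01,0,0],[0.02,0,0],[0.02,0,0],[0.014,0,0],[0.01,0,0],[0,0,0],[0,0,0],[0,0,0],[0,0,0],[0,0,0],[0,0,0],[0,0,0],[0,0,0]],"turn":[[0,0,0],[0,0,0],[0,0,0],[0,0,0],[0,0,0],[0,0,0],[0,0,0],[0,0,0],[0,0,0],[0,0,0],[0,0,0],[0,0,0],[0,0,0]]}' 30
python3 plan.py .596 -.258 .022 -.197
```

```text
clock: 11.3
ee_pos: [0.4558, 0.095, 0.0459]
tcp_rot: [0.502, 0.498, -0.501, 0.498]
ft_force: [-0.6, 0.3, 5.5]
width: 0.388
turn [ 0.1899 -0.0004 -0.0011] linear after turn [0.0239 0.2066 0.3188] before [0.024  0.1427 0.352 ]
turn [-2.9517  0.0016 -0.0006] linear after turn [ 0.0239 -0.2066 -0.3188] before [0.024  0.1427 0.352 ]
[ 0.2055  0.2774 -0.4765  0.8158  0.      1.7834] ee [0.4558 0.095  0.0459] w 0.3883842136006408 t 11.3
```

```bash
python3 -m creep '{"grip":[0.025,0.025,0.025,0.025,0.025,0.025,0.025,0.025,0.025,0.025,0.025,0.025,0.025,0.025,0.025,0.025,0.025,0.025,0.025,0.025],"linear":[[-0.01,0,0],[-0.02,0,0],[-0.02,0,0],[-0.02,0,0],[-0.02,0,0],[0,0.006,0.0147],[0,0.0119,0.0293],[0,0.0119,0.0293],[0,0.0119,0.0293],[0,0.0119,0.0293],[0,0.0119,0.0293],[0,0.0119,0.0293],[0,0.0119,0.0293],[0,0.0119,0.0293],[0,0.0119,0.0293],[0,0.0119,0.0293],[0,0.0119,0.0293],[0,0.006,0.0147],[0,0,0],[0,0,0]],"turn":[[0,0,0],[0,0,0],[0,0,0],[0,0,0],[0,0,0],[0,0,0],[0,0,0],[0,0,0],[0,0,0],[0,0,0],[0,0,0],[0,0,0],[0,0,0],[0,0,0],[0,0,0],[0,0,0],[0,0,0],[0,0,0],[0.095,0,0],[0.095,0,0]]}' 30
python3 plan.py .596 -.258 .022 -.197
python3 wm.py top t4.png red:.026 green:.028 blue:.026
```

```text
clock: 13.3
ee_pos: [0.5957, -0.2584, 0.1358]
tcp_rot: [0.548, 0.447, -0.548, 0.447]
ft_force: [0.0, 0.5, -0.6]
width: 0.392
turn [-0.0046  0.     -0.0001] linear after turn [ 0.1138  0.0002 -0.0005] before [ 0.1138  0.0002 -0.0005]
turn [ 3.1369 -0.0001 -0.    ] linear after turn [ 0.1138 -0.0002  0.0005] before [ 0.1138  0.0002 -0.0005]
[-0.4093  0.5594  0.2022  1.2135 -0.      1.3631] ee [ 0.5957 -0.2584  0.1358] w 0.3915011601143236 t 13.3
top red 0.026 [450. 227.] (0.4533, -0.2731, 113, 61, np.float64(1.505))
top red 0.026 [312. 228.] (0.4522, 0.09, 85, 35, np.float64(-0.095))
top red 0.026 [53. 44.] (0.9415, 0.7683, 47, 18, np.float64(0.871))
top green 0.028 [241. 178.] (0.5845, 0.2744, 110, 60, np.float64(1.378))
top blue 0.026 [180. 250.] (0.3978, 0.4311, 86, 46, np.float64(-1.31))
top blue 0.026 [233. 233.] (0.4396, 0.2965, 110, 61, np.float64(-1.505))
top blue 0.026 [386. 223.] (0.4668, -0.1058, 85, 37, np.float64(0.065))
top blue 0.026 [249. 132.] (0.7056, 0.2547, 85, 46, np.float64(-1.325))
```

```bash
python3 -m creep '{"grip":[0.025,0.025,0.025,0.025,0.025,0.025,0.025,0.025,0.025,0.025,0.06,0.06,0.06,0.06,0.06],"linear":[[0.01,0,0],[0.02,0,0],[0.02,0,0],[0.02,0,0],[0.02,0,0],[0.012,0,0],[0.006,0,0],[0.004,0,0],[0,0,0],[0,0,0],[0,0,0],[0,0,0],[0,0,0],[0,0,0],[0,0,0]],"turn":[[0,0,0],[0,0,0],[0,0,0],[0,0,0],[0,0,0],[0,0,0],[0,0,0],[0,0,0],[0,0,0],[0,0,0],[0,0,0],[0,0,0],[0,0,0],[0,0,0],[0,0,0]]}' 30
python3 plan.py .468 -.106 .120 1.665
```

```text
clock: 14.85
ee_pos: [0.5958, -0.2578, 0.0233]
tcp_rot: [0.547, 0.448, -0.547, 0.448]
ft_force: [0.3, 0.2, -0.8]
width: 0.701
turn [-1.862  0.    -0.   ] linear after turn [-0.0967  0.1631 -0.1129] before [-0.0967 -0.155  -0.1238]
turn [ 1.2796 -0.     -0.    ] linear after turn [-0.0967 -0.1631  0.1129] before [-0.0967 -0.155  -0.1238]
[-0.4084  0.633   0.0316  0.9694  0.      1.3595] ee [ 0.5958 -0.2578  0.0233] w 0.7010022860904911 t 14.85
```

```bash
python3 -m creep '{"grip":[0.06,0.06,0.0854,0.0854,0.0854,0.0854,0.0854,0.0854,0.0854,0.0854,0.0854,0.0854,0.0854,0.0854,0.0854,0.0854,0.0854,0.0854,0.0854,0.0854],"linear":[[-0.01,0,0],[-0.028,0,0],[-0.03,0,0],[-0.029,0,0],[0,-0.0125,-0.01],[0,-0.026,-0.0208],[0,-0.026,-0.0208],[0,-0.026,-0.0208],[0,-0.026,-0.0208],[0,-0.026,-0.0208],[0,-0.0125,-0.01],[0,0,0],[0,0,0],[0,0,0],[0,0,0],[0,0,0],[0,0,0],[0,0,0],[0,0,0],[0,0,0]],"turn":[[0,0,0],[0,0,0],[0,0,0],[0,0,0],[0,0,0],[0,0,0],[0,0,0],[0,0,0],[0,0,0],[0,0,0],[0,0,0],[0.142,0,0],[0.142,0,0],[0.142,0,0],[0.142,0,0],[0.142,0,0],[0.142,0,0],[0.142,0,0],[0.142,0,0],[0.142,0,0]]}' 30
python3 wm.py wrist w5.png blue:.026 
python3 wm.py top t5.png yellow:.028 
python3 plan.py .468 -.106 .020 1.661
```

```text
clock: 16.85
ee_pos: [0.4682, -0.1058, 0.1211]
tcp_rot: [0.707, 0.032, -0.706, 0.032]
ft_force: [0.2, -0.3, 0.1]
width: 0.999
wrist blue 0.026 [319. 205.] (0.4699, -0.109, 85, 34, np.float64(0.101))
top yellow 0.028 [440. 172.] (0.5968, -0.253, 113, 55, np.float64(1.363))
turn [-3.1387  0.0004 -0.0011] linear after turn [ 0.101  -0.0001 -0.0002] before [0.101  0.0001 0.0003]
turn [ 0.0029 -0.0007 -0.0002] linear after turn [0.101  0.0001 0.0002] before [0.101  0.0001 0.0003]
[-0.2223  0.2303 -0.3263  1.0134 -0.      2.8261] ee [ 0.4682 -0.1059  0.121 ] w 0.9984047334534644 t 16.95
```

View pics/w5.png

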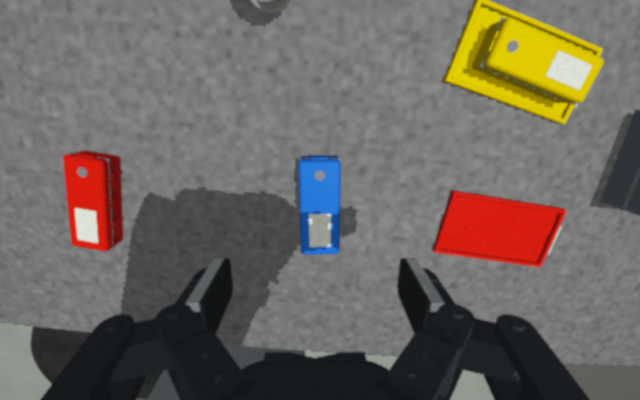

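Blue lies at (319,205) between the jaws. Yellow sits in its tray at (543,58), and red is uncovered at (92,200). I'll descend on blue.

```bash
python3 -m creep '{"grip":[0.0854,0.0854,0.0854,0.0854,0.0854,0.0854,0.0854,0.0854,0.025,0.025,0.025,0.025,0.025,0.025,0.025],"linear":[[0.01,0.002,-0.002],[0.02,0,0],[0.02,0,0],[0.02,0,0],[0.016,0,0],[0.01,0,0],[0.005,0,0],[0,0,0],[0,0,0],[0,0,0],[0,0,0],[0,0,0],[0,0,0],[0,0,0],[0,0,0]],"turn":[[-0.008,0,0],[0,0,0],[0,0,0],[0,0,0],[0,0,0],[0,0,0],[0,0,0],[0,0,0],[0,0,0],[0,0,0],[0,0,0],[0,0,0],[0,0,0],[0,0,0],[0,0,0]]}' 30
python3 plan.py .439 .299 .022 .066
```

```text
clock: 18.45
ee_pos: [0.4705, -0.1077, 0.0198]
tcp_rot: [0.706, 0.037, -0.706, 0.037]
ft_force: [-1.9, -0.2, 5.9]
width: 0.39
turn [-1.5328 -0.0004 -0.0008] linear after turn [-0.0022 -0.0046 -0.4079] before [-0.0023 -0.4078 -0.0108]
turn [ 1.6087 -0.0008  0.0004] linear after turn [-0.0022  0.0046  0.4079] before [-0.0023 -0.4078 -0.0108]
[-0.225   0.3403 -0.4653  0.7644  0.      2.8127] ee [ 0.4705 -0.1077  0.0198] w 0.38957336445498525 t 18.45
```

```bash
python3 -m creep '{"grip":[0.025,0.025,0.025,0.025,0.025,0.025,0.025,0.025,0.025,0.025,0.025,0.025,0.025,0.025,0.025,0.025,0.025,0.025,0.025],"linear":[[-0.01,0,0],[-0.02,0,0],[-0.02,0,0],[-0.025,0,0],[-0.025,0,0],[0,-0.0157,-0.0004],[0,-0.0314,-0.0008],[0,-0.0314,-0.0008],[0,-0.0314,-0.0008],[0,-0.0314,-0.0008],[0,-0.0314,-0.0008],[0,-0.0314,-0.0008],[0,-0.0314,-0.0008],[0,-0.0314,-0.0008],[0,-0.0314,-0.0008],[0,-0.0314,-0.0008],[0,-0.0314,-0.0008],[0,-0.0314,-0.0008],[0,-0.0157,-0.0004]],"turn":[[0,0,0],[0,0,0],[0,0,0],[0,0,0],[0,0,0],[0,0,0],[0,0,0],[0,0,0],[0,0,0],[0,0,0],[0,0,0],[0,0,0],[0,0,0],[0,0,0],[0,0,0],[0,0,0],[0,0,0],[0,0,0],[0,0,0]]}' 30 && python3 -m creep '{"grip":[0.025,0.025,0.025,0.025,0.025,0.025,0.025,0.025,0.025,0.025,0.025,0.025,0.025],"linear":[[0,0,0],[0,0,0],[0,0,0],[0,0,0],[0,0,0],[0,0,0],[0,0,0],[0,0,0],[0,0,0],[0,0,0],[0,0,0],[0,0,0],[0,0,0]],"turn":[[-0.0766,0,0],[-0.1393,0,0],[-0.1393,0,0],[-0.1393,0,0],[-0.1393,0,0],[-0.1393,0,0],[-0.1393,0,0],[-0.1393,0,0],[-0.1393,0,0],[-0.1393,0,0],[-0.1393,0,0],[-0.0627,0,0],[0,0,0]]}' 30
python3 plan.py .439 .299 .022 .066; python3 wm.py wrist w6.png blue:.005
```

```text
clock: 20.35
ee_pos: [0.4456, 0.165, 0.1323]
tcp_rot: [-0.693, -0.139, 0.705, -0.06]
ft_force: [0.4, 0.5, -1.0]
width: 0.391
clock: 21.65
ee_pos: [0.4457, 0.1639, 0.132]
tcp_rot: [0.458, 0.589, -0.412, 0.524]
ft_force: [0.1, 0.6, -0.7]
width: 0.388
turn [ 0.1775 -0.1116  0.0152] linear after turn [ 0.11    0.0022 -0.1353] before [ 0.1241  0.0267 -0.1196]
turn [-2.9595 -0.0226 -0.1658] linear after turn [ 0.11   -0.0022  0.1353] before [ 0.1241  0.0267 -0.1196]
[ 0.2803  0.2126 -0.3245  1.0348  0.1125  1.6073] ee [0.4457 0.1639 0.132 ] w 0.3876429313315639 t 21.65
wrist blue 0.005 [315. 269.] (0.4625, 0.0997, 166, 67, np.float64(-1.323))
wrist blue 0.005 [605. 182.] (0.7099, 0.2557, 86, 49, np.float64(-1.333))
wrist blue 0.005 [346.  62.] (0.4405, 0.297, 110, 62, np.float64(-1.505))
```

View pics/w6.png

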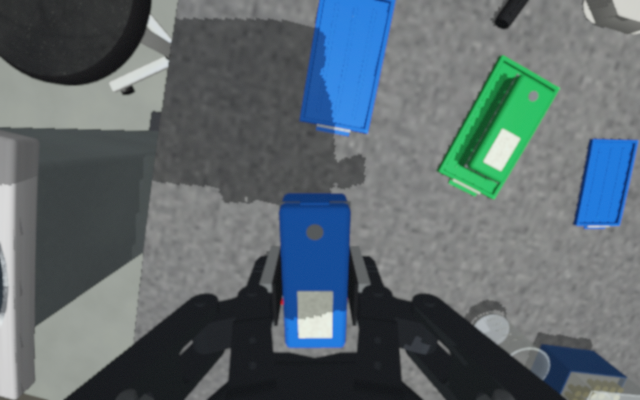

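The last joint hit its range partway, leaving the tool short and tilted about 0.11 rad. Blue (315,269) is still held and the blue tray is at (348,65). I'll level the tool, then go on.

```bash
python3 -m creep '{"grip":[0.025,0.025,0.025,0.025,0.025,0.025,0.025,0.025,0.025,0.025,0.025,0.025],"linear":[[0,0,0],[0,0,0],[0,0,0],[0,0,-0.012],[0,0,-0.023],[0,0.001,-0.023],[0,0.001,-0.023],[0,0,-0.023],[0,0,-0.02],[0,0,-0.0113],[0,0,0],[0,0,0]],"turn":[[0.0592,-0.0372,0.005],[0.0592,-0.0372,0.005],[0.0592,-0.0372,0.005],[0,0,0],[0,0,0],[0,0,0],[0,0,0],[0,0,0],[0,0,0],[0,0,0],[0,0,0],[0,0,0]]}' 30
python3 plan.py .439 .299 .022 .066; python3 wm.py wrist w7.png blue:.005
```

```text
clock: 22.9
ee_pos: [0.4389, 0.2986, 0.1318]
tcp_rot: [0.483, 0.516, -0.484, 0.516]
ft_force: [0.3, 0.4, -0.6]
width: 0.386
turn [-0.0009  0.0002  0.0007] linear after turn [ 0.1098  0.0001 -0.0004] before [ 0.1098  0.0002 -0.0004]
turn [ 3.1407  0.0011 -0.0003] linear after turn [ 0.1098 -0.0001  0.0004] before [ 0.1098  0.0002 -0.0004]
[ 0.5973  0.3221 -0.173   1.0764  0.0002  2.1031] ee [0.4389 0.2986 0.1318] w 0.3860864230567409 t 22.9
wrist blue 0.005 [575. 248.] (0.7094, 0.258, 86, 49, np.float64(-1.329))
wrist blue 0.005 [315. 238.] (0.4442, 0.2366, 236, 69, np.float64(-1.505))
wrist blue 0.005 [274.  39.] (0.4, 0.4282, 64, 46, np.float64(-1.302))
```

View pics/w7.png

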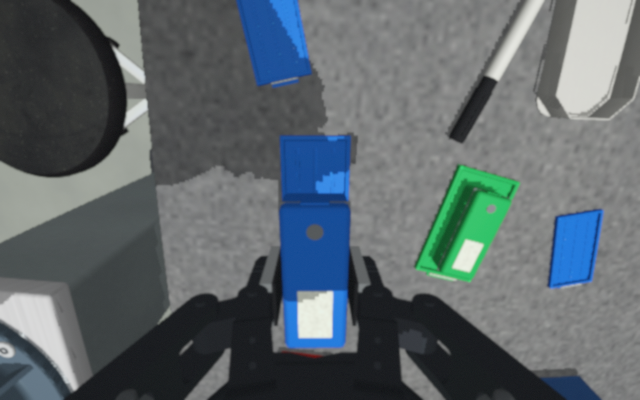

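Blue is level again and lined up over the large blue tray, whose end shows at (316,168). I'll lower and release it.

```bash
python3 -m creep '{"grip":[0.025,0.025,0.025,0.025,0.025,0.025,0.025,0.025,0.025,0.025,0.06,0.06,0.06,0.06,0.06],"linear":[[0.01,0,0],[0.02,0,0],[0.02,0,0],[0.02,0,0],[0.02,0,0],[0.0085,0,0],[0.006,0,0],[0.004,0,0],[0,0,0],[0,0,0],[0,0,0],[0,0,0],[0,0,0],[0,0,0],[0,0,0]],"turn":[[0,0,0],[0,0,0],[0,0,0],[0,0,0],[0,0,0],[0,0,0],[0,0,0],[0,0,0],[0,0,0],[0,0,0],[0,0,0],[0,0,0],[0,0,0],[0,0,0],[0,0,0]]}' 30
python3 plan.py .4535 .091 .120 1.49
```

```text
clock: 24.45
ee_pos: [0.439, 0.2989, 0.0235]
tcp_rot: [0.483, 0.516, -0.484, 0.516]
ft_force: [-0.6, -0.3, 0.4]
width: 0.7
turn [-1.4253 -0.0001  0.0003] linear after turn [-0.0965 -0.206   0.0312] before [-0.0965  0.001   0.2084]
turn [1.7162 0.0003 0.0001] linear after turn [-0.0965  0.206  -0.0312] before [-0.0965  0.001   0.2084]
[ 0.5977  0.4205 -0.3295  0.8211  0.      2.1038] ee [0.439  0.2989 0.0235] w 0.6998948581167436 t 24.45
```

```bash
python3 -m creep '{"grip":[0.06,0.06,0.0854,0.0854,0.0854,0.0854,0.0854,0.0854,0.0854,0.0854,0.0854,0.0854],"linear":[[-0.01,0,0],[-0.028,0,0],[-0.03,0,0],[-0.0285,0,0],[0,0.001,0.0149],[0,0,0.0298],[0,0,0.0298],[0,0,0.0298],[0,0,0.0298],[0,0,0.0298],[0,0,0.0298],[0,0,0.0149]],"turn":[[0,0,0],[0,0,0],[0,0,0],[0,0,0],[0,0,0],[0,0,0],[0,0,0],[0,0,0],[0,0,0],[0,0,0],[0,0,0],[0,0,0]]}' 30 && python3 -m creep '{"grip":[0.0854,0.0854,0.0854,0.0854,0.0854,0.0854,0.0854,0.0854,0.0854,0.0854,0.0854],"linear":[[0,0,0],[0,0,0],[0,0,0],[0,0,0],[0,0,0],[0,0,0],[0,0,0],[0,0,0],[0,0,0],[0,0,0],[0,0,0]],"turn":[[-0.1425,0,0],[-0.1425,0,0],[-0.1425,0,0],[-0.1425,0,0],[-0.1425,0,0],[-0.1425,0,0],[-0.1425,0,0],[-0.1425,0,0],[-0.1425,0,0],[-0.1425,0,0],[0,0,0]]}' 30
python3 wm.py wrist w8.png red:.026
python3 plan.py .4535 .091 .020 1.49
```

```text
clock: 25.65
ee_pos: [0.4532, 0.0885, 0.1201]
tcp_rot: [0.484, 0.516, -0.484, 0.516]
ft_force: [0.3, 0.9, 0.2]
width: 1.003
clock: 26.75
ee_pos: [0.4533, 0.0905, 0.12]
tcp_rot: [0.028, 0.707, -0.028, 0.706]
ft_force: [0.3, -0.9, 0.1]
width: 0.999
wrist red 0.026 [311. 201.] (0.4514, 0.088, 86, 34, np.float64(-0.082))
turn [-0.0036 -0.0003  0.0003] linear after turn [0.1001 0.0005 0.0001] before [0.1001 0.0005 0.0002]
turn [3.138  0.0004 0.0005] linear after turn [ 0.1001 -0.0005 -0.0001] before [0.1001 0.0005 0.0002]
[ 0.1971  0.1978 -0.3706  1.0028 -0.0002  0.2815] ee [0.4533 0.0905 0.1201] w 0.9987426202339365 t 26.8
```

View pics/w8.png

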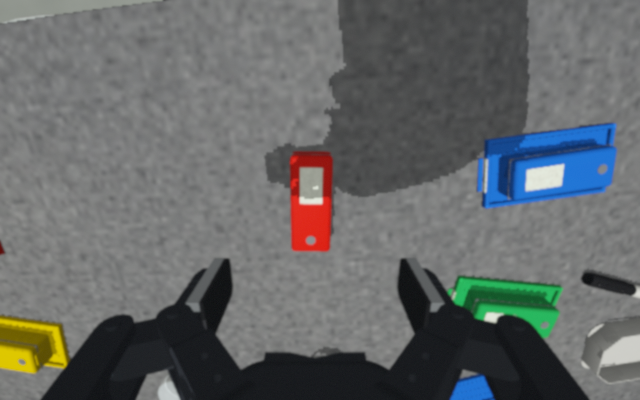

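Red lies at (311,201), about 2 mm off the jaw centre. Blue (548,165) sits in the large blue tray, with green and yellow in theirs. I'll descend on red.

```bash
python3 -m creep '{"grip":[0.0854,0.0854,0.0854,0.0854,0.0854,0.0854,0.0854,0.0854,0.025,0.025,0.025,0.025,0.025,0.025,0.025],"linear":[[0.01,-0.002,-0.002],[0.02,0,0],[0.02,0,0],[0.02,0,0],[0.015,0,0],[0.01,0,0],[0.005,0,0],[0,0,0],[0,0,0],[0,0,0],[0,0,0],[0,0,0],[0,0,0],[0,0,0],[0,0,0]],"turn":[[0,0,0],[0,0,0],[0,0,0],[0,0,0],[0,0,0],[0,0,0],[0,0,0],[0,0,0],[0,0,0],[0,0,0],[0,0,0],[0,0,0],[0,0,0],[0,0,0],[0,0,0]]}' 30
python3 plan.py .453 -.279 .022 -.067
```

```text
clock: 28.3
ee_pos: [0.4516, 0.089, 0.0204]
tcp_rot: [0.029, 0.706, -0.029, 0.707]
ft_force: [-1.4, -0.7, 5.9]
width: 0.392
turn [ 1.5566  0.0003 -0.0004] linear after turn [-0.0016  0.026   0.3671] before [-0.0016 -0.3667  0.0312]
turn [-1.585   0.0004  0.0003] linear after turn [-0.0016 -0.026  -0.3671] before [-0.0016 -0.3667  0.0312]
[ 0.1946  0.3009 -0.5215  0.7479 -0.0001  0.2758] ee [0.4516 0.089  0.0204] w 0.39178209328615365 t 28.3
```

```bash
python3 -m creep '{"grip":[0.025,0.025,0.025,0.025,0.025,0.025,0.025,0.025,0.025,0.025,0.025,0.025,0.025,0.025,0.025,0.025,0.025,0.025],"linear":[[-0.01,0,0],[-0.02,0,0],[-0.02,0,0],[-0.025,0,0],[-0.025,0,0],[0,-0.0153,0.0013],[0,-0.0306,0.0026],[0,-0.0306,0.0026],[0,-0.0306,0.0026],[0,-0.0306,0.0026],[0,-0.0306,0.0026],[0,-0.0306,0.0026],[0,-0.0306,0.0026],[0,-0.0306,0.0026],[0,-0.0306,0.0026],[0,-0.0306,0.0026],[0,-0.0306,0.0026],[0,-0.0153,0.0013]],"turn":[[0,0,0],[0,0,0],[0,0,0],[0,0,0],[0,0,0],[0,0,0],[0,0,0],[0,0,0],[0,0,0],[0,0,0],[0,0,0],[0,0,0],[0,0,0],[0,0,0],[0,0,0],[0,0,0],[0,0,0],[0,0,0]]}' 30 && python3 -m creep '{"grip":[0.025,0.025,0.025,0.025,0.025,0.025,0.025,0.025,0.025,0.025,0.025,0.025,0.025],"linear":[[0,0,0],[0,0,0],[0,0,0],[0,0,0],[0,0,0],[0,0,0],[0,0,0],[0,0,0],[0,0,0],[0,0,0],[0,0,0],[0,0,0],[0,0,0]],"turn":[[0.0707,0,0],[0.1415,0,0],[0.1415,0,0],[0.1415,0,0],[0.1415,0,0],[0.1415,0,0],[0.1415,0,0],[0.1415,0,0],[0.1415,0,0],[0.1415,0,0],[0.1415,0,0],[0.0707,0,0],[0,0,0]]}' 30
python3 plan.py .453 -.279 .022 -.067; python3 wm.py wrist w9.png red:.005
```

```text
clock: 30.1
ee_pos: [0.4525, -0.2817, 0.1207]
tcp_rot: [0.029, 0.706, -0.029, 0.707]
ft_force: [-0.2, 1.1, -1.4]
width: 0.389
clock: 31.4
ee_pos: [0.4528, -0.2792, 0.1205]
tcp_rot: [-0.517, -0.483, 0.517, -0.483]
ft_force: [-0.2, -0.7, -0.4]
width: 0.391
turn [-0.0006  0.0001  0.0002] linear after turn [ 0.0985  0.0002 -0.0002] before [ 0.0985  0.0002 -0.0002]
turn [ 3.141   0.0003 -0.0002] linear after turn [ 0.0985 -0.0002  0.0002] before [ 0.0985  0.0002 -0.0002]
[-0.5525  0.3313 -0.1901  1.0495 -0.0002  1.0859] ee [ 0.4528 -0.2792  0.1205] w 0.3909958214936318 t 31.4
wrist red 0.005 [315. 235.] (0.4507, -0.3316, 213, 65, np.float64(1.505))
```

View pics/w9.png

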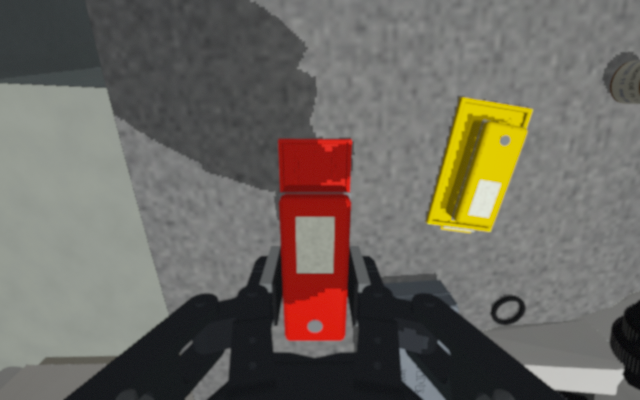

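Red is aligned over the red tray (316,165). I'll lower it, release and lift clear.

```bash
python3 -m creep '{"grip":[0.025,0.025,0.025,0.025,0.025,0.025,0.025,0.025,0.025,0.06,0.06,0.06,0.06,0.06,0.06,0.06,0.06,0.06,0.06,0.06],"linear":[[0.01,0,0],[0.02,0,0],[0.02,0,0],[0.02,0,0],[0.017,0,0],[0.006,0,0],[0.004,0,0],[0,0,0],[0,0,0],[0,0,0],[0,0,0],[0,0,0],[0,0,0],[-0.01,0,0],[-0.03,0,0],[-0.03,0,0],[-0.03,0,0],[-0.03,0,0],[-0.02,0,0],[0,0,0]],"turn":[[0,0,0],[0,0,0],[0,0,0],[0,0,0],[0,0,0],[0,0,0],[0,0,0],[0,0,0],[0,0,0],[0,0,0],[0,0,0],[0,0,0],[0,0,0],[0,0,0],[0,0,0],[0,0,0],[0,0,0],[0,0,0],[0,0,0],[0,0,0]]}' 30
python3 -m creep '{"grip":[0.06,0.06,0.06,0.06,0.06,0.06,0.06,0.06,0.06,0.06,0.06],"linear":[[0,0,-0.015],[0,0,-0.03],[0,0,-0.03],[0,0,-0.03],[0,0,-0.03],[0,0,-0.03],[0,0,-0.03],[0,0,-0.03],[0,0,-0.03],[0,0,-0.015],[0,0,0]],"turn":[[0,0,0],[0,0,0],[0,0,0],[0,0,0],[0,0,0],[0,0,0],[0,0,0],[0,0,0],[0,0,0],[0,0,0],[0,0,0]]}'
python3 - <<'E'
from seg import *
im=save('top','end.png')
cv2.imwrite('pics/endc.png',cv2.resize(im[90:310,150:480,::-1],(800,533),interpolation=cv2.INTER_CUBIC))
for n in('beaker','specimen_jar'): print(n,[(np.round(q['uv']),round(q['confidence'],2)) for q in spotter.pinpoint(n,'top')[:2]])
E
```

```text
clock: 33.45
ee_pos: [0.4539, -0.2803, 0.1766]
tcp_rot: [0.517, 0.481, -0.516, 0.485]
ft_force: [0.5, 0.0, 0.3]
width: 0.7
clock: 34.55
ee_pos: [0.4698, -0.008, 0.1723]
tcp_rot: [-0.515, -0.484, 0.516, -0.483]
ft_force: [-0.5, -0.3, 0.2]
width: 0.706
beaker [(array([315., 149.]), 0.82)]
specimen_jar [(array([365., 158.]), 0.55), (array([451., 227.]), 0.28)]
```

View pics/endc.png

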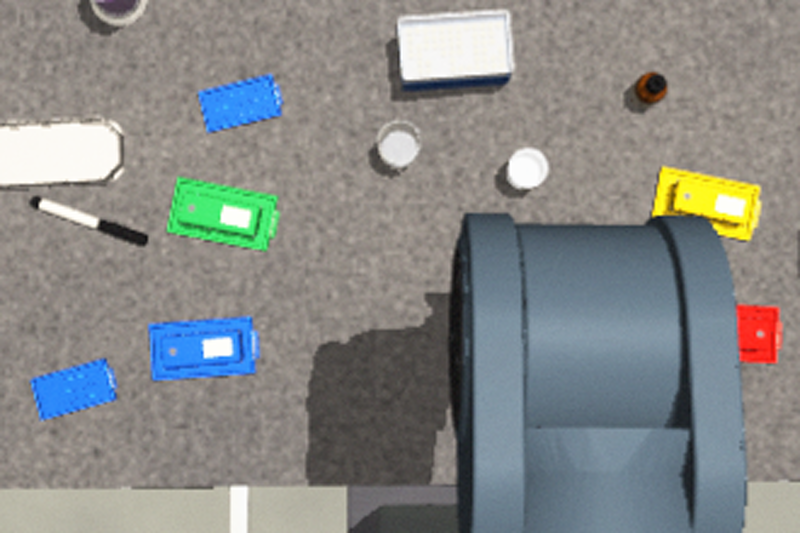

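Blue, green and yellow look centred in their trays at crop (207,349), (220,215) and (710,202), and the beaker and jar haven't moved. Red's tray is half hidden by the arm, so I'll check it with the side and wrist cameras.

```bash
python3 - <<'E'
from h import *
a=save('side','s9.png')[90:340,210:410,::-1]; b=save('wrist','w10.png')[:,:,::-1]
a=cv2.resize(a,(400,500),interpolation=cv2.INTER_CUBIC); b=cv2.resize(b,(400,250)); b=cv2.copyMakeBorder(b,0,250,0,0,cv2.BORDER_CONSTANT)
cv2.imwrite('pics/fin.png',np.hstack([a,b]))
E
```

```text
(no output)
```

View pics/fin.png

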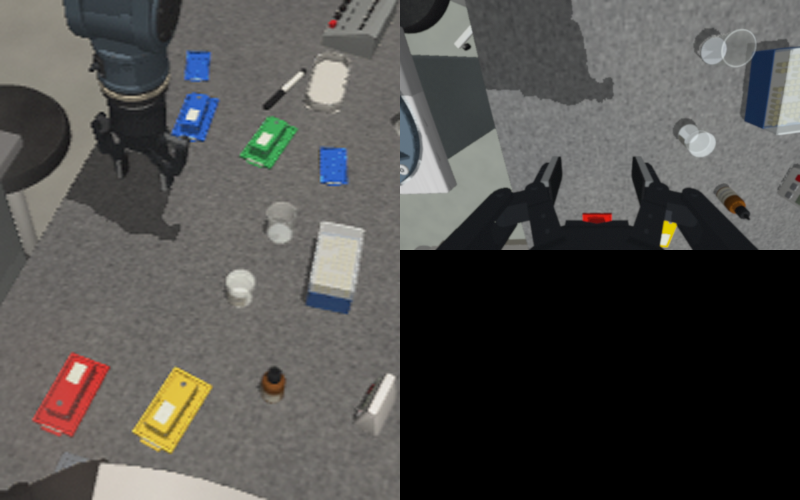

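The side crop shows all four mailers inside their trays: red (72,393), yellow (172,408), green (268,140) and blue (195,117). The beaker and jar are upright and the gripper is empty and clear, so I'll hand in.

```bash
python3 -c "
from cell import robot; print(robot.hand_in(), robot.observe()['clock'])"
```

```text
the job is handed in; nothing more can be done
the job is handed in; nothing more can be done
```

I took both stacks apart, upper mailer first (green, yellow, then blue, red), and laid each one in its own tray. Blue went into the largest of the three blue trays. The job was handed in at about 35 s of the 96 s allowed.

**Last checks:** The top and side pictures showed all four mailers flat, label up and inside their rims. The beaker and jar stood upright, within about 2 pixels (roughly 5 mm) of where they started in the top picture. The gripper was open and clear.

**What fell short:**
- **Tilt while carrying blue:** the last joint reached its range on the way, so the tool stopped short and tilted about 0.11 rad. I levelled it before lowering, well under the 0.8 rad limit, but that mailer was not perfectly level throughout.
- **Red less well checked:** the arm hid part of the red tray from the top camera, so I confirmed red's final position only in the side picture. I did not measure the final mailer-to-tray offsets numerically for any of the four.

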